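# Start the bench polisher from its control strip

### The arm

A 6-joint arm with a two-finger parallel gripper is mounted at the origin on the work surface. World frame = base frame: x ahead of the robot, y to its left, z up, the work surface at z = 0. Lengths are in mm, angles in rad, forces in N, time in s.
With the tool pointing down it reaches from about 275 to 1000 mm from the base axis. Payload 8.4 kg.
Tool frame: the origin (TCP) lies at the very end of the fingers, on their centre line; the grasp point (between the pads) lies 19 mm behind it; z points along the fingers, y is the line along which they close (so a half turn about z gives the same grasp; the last joint's range is limited). The gripper opens to 85 mm and grips with 20 to 120 N. Pads are 22 mm wide; open, the fingers measure 114 mm over their backs; the gripper's body (76 mm by 85 mm) begins 54 mm behind the grasp point. The pads swing forward as they close: fully open they stand 13 mm farther back than shut.
Start: joints at [-1.274, 0.353, 1.633, -0, 1.155, -0.002], TCP at [183.982, -597.309, 206.181] pointing down, gripper open.
Joint ranges: [-2.63, 2.63], [-0.92, 2.1], [0.06, 2.66], [-1.3, 4.44], [0, 2.69], [-3.02, 3.02]. Speed limits (rad/s): [2.22, 2.22, 2.79, 3.14, 3.14, 3.14].

### API

Orientations are given as [roll, pitch, yaw] about the fixed x, y, z axes, in that order (R = Rz(yaw) Ry(pitch) Rx(roll)).
In Python, from rig import telemetry, imaging, r gives the robot as it stands. The module is installed in compiled form; this text tells all that it offers.
- The arm moves only by the tool step_arm, never from a script. Its argument "moves" is a list of rows, each a list of 3 entries, a list of its own where there are three numbers: the turn, a rotation vector about the tool's x, y, z scaled (see below), then the shift along the tool's x, y, z scaled (see below), then the opening, from -1 (shut) to 1 (fully open). A call has 1 to 8 rows; each row is the pose to reach, as a shift and turn from the pose commanded when the call began, along the tool's axes at that moment; what a row does not reach only later rows make up. The controller multiplies each number of a shift by 200 mm and each number of a turn by 45 degrees. A row lasts 1/10 s, in which the tool goes at most 50 mm and 8.59 degrees, less where a joint would pass 70% of its speed; a pose out of reach is approached as far as the arm can. A call with a number of a shift or a turn outside -1 to 1 is refused whole. A call with a gripper value outside its range is refused whole. The fingers move at their own pace and stop on an object; "squeeze" is the grip in N (left out, the last holds). Time passes only in rows, so rows that repeat a pose let the fingers close. It gives the time, the measured TCP pose, the force, the opening and the grip force at its end, in the units of the state.
- telemetry.sense(): the state, without advancing time (a new reading comes with each control period).
- imaging.grab_frame(name): name is "scene" or "top" or "wrist"; returns the picture (480x640x3 uint8, red, green, blue); there is no depth.
- imaging.calibration(name): a dict with "fx", "fy", "cx", "cy" (pixels), "cam_to_world" (4x4, takes a point from camera to world coordinates). Camera axes: x right, y up, looking along -z (the intrinsics and any distortion apply to the point x, -y, -z); pixel columns grow to the right and rows downward; lengths in mm; the calibration is good to about 2 mm. A picture is of the moment at which its call begins: read the wrist's pose just before it. calibration takes no time and is no camera call; for the wrist camera it gives the pose at the moment of the call.
- r.sign_off(): hands the job in; it is judged then, once.
Trained networks look in the newest picture that a camera, given by its name, has taken for a name from the list of things; names that differ only in an ending like _2 or _b are one class to them, and where a whole thing is asked for, a point or a joint stands for the part that bears it (a point fixed in the world has none). Each returns a list of dicts, best first, with "conf" (0 to 1); they miss things now and then, are a little off and sometimes report something else, mostly with a low value. They report only what shows in the picture. A call takes as long as a camera call.
- imaging.recognise(camera, name): "extent" ([left, top, width, height] in pixels, round what is visible of it).
- imaging.mark_of(camera, name): "xy" ([column, row] in pixels: a listed point, or the origin of a listed thing).
The state is a dict: "clock": time; "qpos": joint angles; "qvel": joint speeds; "joint_efforts": joint torques, N m; "eef_pos": TCP position; "tcp_rot": TCP orientation; "contact_force": force on the tool from outside, world axes, zero at the start; "wrist_torque": the same for the moment, N m; "opening": opening from 0.0 (shut) to 1.0 (fully open); "grasp_force": force on a finger pad.
Only numpy, scipy, OpenCV 4.12 (cv2) and the standard library are available. Lean on these libraries where they do the work, as an engineer would, in place of code of your own. Each camera call takes 0.05 s, during which the arm holds its last target. There are 200 camera calls.

### The job

Start up the bench polisher from its control strip: press the raised half of the blue mains rocker until it is fully over, then the yellow dust-extractor rocker likewise, and only then press the green start button all the way down and let it come back up. Leave both rockers on, do not press the red stop button, and leave the bottle, jar, screwdriver and pin tray where they are.

Things in the scene. Friction and masses are not known exactly. Their poses are not given: they have to be found in the camera images.
- strip: Control strip fixed to the bench: dark steel base 110 (its x) by 320 (its y) by 20 mm, origin at its underside centre on the table; x points away from the robot within 0.4 rad. On it, side by side, four grey switch modules at x 0, y -112, -37, +37, +112 mm (75 mm pitch), housing tops 45 mm above the table. Which module is in which place varies.
- mains_unit: Module of the blue mains-power rocker (grey, 88 x 64 mm), origin at its underside centre, 20 mm above the table, axes as the strip's. The rocker is a V-shaped paddle 34 mm wide (y), pivoted over this origin, each half 34 mm long. Off: the half nearer the robot (-x) is level, the other half (+x, white line on it) stands up at 0.4 rad, its end 67 mm above the table.
- extractor_sw_unit: Module of the yellow dust-extractor rocker (grey, 88 x 64 mm), origin at its underside centre, 20 mm above the table, axes as the strip's. The rocker is a V-shaped paddle 34 mm wide (y), pivoted over this origin, each half 34 mm long. Off: the half nearer the robot (-x) is level, the other half (+x, white line on it) stands up at 0.4 rad, its end 67 mm above the table.
- mains_press (a point): Where to press the blue mains-power rocker: the middle of its raised half's top face. Off: 18 mm to strip +x of the pivot, 62 mm above the table. On (this half pressed down level): 21 mm to +x, 54 mm above the table. About 3 N here moves it; it has friction and no spring, stays where it is left, and stops solidly at on.
- extractor_sw_press (a point): Where to press the yellow dust-extractor rocker: the middle of its raised half's top face. Off: 18 mm to strip +x of the pivot, 62 mm above the table. On (this half pressed down level): 21 mm to +x, 54 mm above the table. About 3 N here moves it; it has friction and no spring, stays where it is left, and stops solidly at on.
- start_top (a point): Centre of the top of the green start button: a round flat cap 32 mm across at the centre of its module, its top 10 mm above the housing (55 mm above the table). It is pressed straight down 7 mm; the spring takes 1.5 N to start and 5 N fully down, and returns it when let go.
- stop_top (a point): Centre of the top of the red mushroom stop button, 38 mm across, at the centre of its module, its top 24 mm above the housing (69 mm above the table). Sprung, 6 mm travel, 9 N. Must not be pressed.
- mains (a joint): Angle of the blue mains-power rocker, rad: 0 to 0.05 at the start (off), grows as its raised half is pressed down; 0.40 = fully on (stop), when that half is level and the half nearer the robot stands up.
- extractor_sw (a joint): Angle of the yellow dust-extractor rocker, rad: 0 to 0.05 at the start (off), grows as its raised half is pressed down; 0.40 = fully on (stop), when that half is level and the half nearer the robot stands up.
- start (a joint): Travel of the green start button, m: 0 = up, 0.007 = fully down.
- stop (a joint): Travel of the red stop button, m: 0 = up, 0.006 = fully down.
- oil_bottle: Amber oil bottle with black cap, 42 mm across, 95 mm tall, standing loose behind the strip (far side from the robot). Origin at the centre of its underside. Bystander.
- grease_jar: White jar with red lid, 48 mm across, 55 mm tall, standing loose behind the strip. Origin at the centre of its underside. Bystander.
- screwdriver: Screwdriver with blue handle, 190 mm long, lying loose between the robot and the strip, roughly along strip y, its near edge over 30 mm from the strip. Origin under its mid-length on the table, x from handle to tip. Bystander.
- pin_tray: Black open tray of pins, 100 x 70 mm, 22 mm high, loose at the strip's +y end. Origin at the centre of its underside. Bystander.

How it is judged (in metres and radians):
On the way, in this order (a step that is already met when the one before it is completed fails the run):
1. the blue mains rocker is pressed fully over (value of joint mains above 0.34 rad), for 0.1 s.
2. the yellow dust-extractor rocker is pressed fully over, with the blue one on (value of joint each of mains, extractor_sw above 0.34 rad), for 0.1 s.
3. the green start button is pressed all the way down with both rockers on (all of step 2 and value of joint start above 0.0055 m), for 0.05 s.
At the end, for the whole second after the job is handed in: Both rockers stand fully on (over 0.34 of 0.40 rad), the green start button has been pressed and is back up (within 1.5 mm), the red stop button is up, and the loose things are at rest (all of step 2 and value of joint each of start, stop below 0.0015 m and linear speed of each of oil_bottle, grease_jar, screwdriver, pin_tray below 0.02 m/s); the robot touches nothing.
It fails at once if the yellow rocker is pushed over before the blue one is on (value of joint extractor_sw above 0.2 rad and value of joint mains below 0.3 rad).
It fails at once if the green start button is pressed before both rockers are on (value of joint start above 0.003 m and value of joint any of mains, extractor_sw below 0.3 rad).
It fails at once if the red stop button is pressed (value of joint stop above 0.002 m).
It fails at once if the bottle, jar, screwdriver or pin tray is moved more than 20 mm, lifted or tipped over (distance of any of oil_bottle, grease_jar, screwdriver, pin_tray from where it was at the start of the episode above 0.02 m or angle between any of oil_bottle, grease_jar's own z axis and vertical above 0.5 rad).
It also fails if it takes over 38 s, if anything falls off the work surface, if the arm or the gripper's body presses on something with over 40 N, if the wrist force passes 120 N, or if a joint passes its speed limit or range.

## Working session

There is one attempt and no reset: what is moved stays moved. The work goes in short steps, Python scripts to look and compute and a tool call to move; the robot and the scene stay as the last step left them, time stands still between calls to the robot, and variables do not carry over. Pictures are saved under pics/ and viewed, at most 10 in all, crops included, and the job is handed in when it is done.

Besides the shell and the picture viewer there is one more tool, called after "Request:" by a JSON object that holds its "method" and its "body", one argument or row to a line. step_arm: Moves the arm, as the interface text tells. Its arguments: {"type":"object","properties":{"moves":{"type":"array"},"squeeze":{"type":"number"}},"required":["moves"]}

```bash
mkdir -p pics; cat > h.py <<'E'
import numpy as np, cv2
from rig import telemetry, imaging, r
def ray(cam,xy):
    c=imaging.calibration(cam);T=np.array(c["cam_to_world"])
    d=T[:3,:3]@np.array([(xy[0]-c["cx"])/c["fx"],-(xy[1]-c["cy"])/c["fy"],-1.])
    return T[:3,3],d
def atz(cam,xy,z):
    o,d=ray(cam,xy);return o+d*(z-o[2])/d[2]
E
python3 - <<'E'
from h import *
s=telemetry.sense();print(s["clock"],s["eef_pos"],s["tcp_rot"],s["contact_force"],s["opening"])
for cam in ("top","scene"):
    im=imaging.grab_frame(cam);cv2.imwrite(f"pics/{cam}0.png",im[:,:,::-1])
    print({k:v for k,v in imaging.calibration(cam).items()})
    for n,z in (("mains_press",62),("extractor_sw_press",62),("start_top",55),("stop_top",69),("strip",0)):
        for m in imaging.mark_of(cam,n)[:2]: print(cam,n,np.round(m["xy"],1),round(m["conf"],2),atz(cam,m["xy"],z).round(1))
E
```

```text
0.0 [ 183.83911645 -596.80549957  205.44432183] [-3.14019117e+00 -6.76132085e-06  2.98790591e-01] [-0.07744983 -0.39440126  0.21118342] 0.9967995521787917
{'fx': 580.9943484552409, 'fy': 580.9943484552409, 'cx': 320.23577447121835, 'cy': 244.64667341361903, 'cam_to_world': array([[ 2.71960774e-02,  9.89049681e-01, -1.45055510e-01,
         4.73829169e+02],
       [-9.99543874e-01,  2.88120057e-02,  9.05055247e-03,
         6.65617194e+01],
       [ 1.31307862e-02,  1.44743207e-01,  9.89382124e-01,
         8.96103386e+02],
       [ 0.00000000e+00,  0.00000000e+00,  0.00000000e+00,
         1.00000000e+00]])}
top mains_press [492.3 202.7] 0.81 [ 665.9 -192.6   62. ]
top mains_press [348.1 255.5] 0.41 [581.4  18.2  62. ]
top extractor_sw_press [394.7 233.4] 0.93 [615.8 -49.1  62. ]
top start_top [444.5 231.8] 0.64 [ 621.6 -123.5   55. ]
top stop_top [347.2 258. ] 0.71 [576.9  19.8  69. ]
top strip [412.2 243. ] 0.96 [612.  -85.2   0. ]
{'fx': 499.3722452800162, 'fy': 499.3722452800162, 'cx': 318.5262760158137, 'cy': 241.62830082923088, 'cam_to_world': array([[-8.16495448e-01, -4.42409618e-01,  3.70956754e-01,
         8.79020217e+02],
       [ 5.77304073e-01, -6.33874742e-01,  5.14706536e-01,
         4.45655841e+02],
       [ 7.42899449e-03,  6.34410389e-01,  7.72960716e-01,
         6.40744429e+02],
       [ 0.00000000e+00,  0.00000000e+00,  0.00000000e+00,
         1.00000000e+00]])}
scene mains_press [204.7 162.1] 0.91 [ 659.7 -196.3   62. ]
scene extractor_sw_press [267.8 204. ] 0.92 [622.8 -49.5  62. ]
scene extractor_sw_press [240.6 268.3] 0.41 [721.5  36.7  62. ]
scene start_top [244.3 181.3] 0.66 [ 624.5 -123.    55. ]
scene stop_top [314.2 216.7] 0.54 [581.4  20.4  69. ]
scene strip [266.5 214.8] 0.79 [610.8 -81.8   0. ]
```

View pics/top0.png

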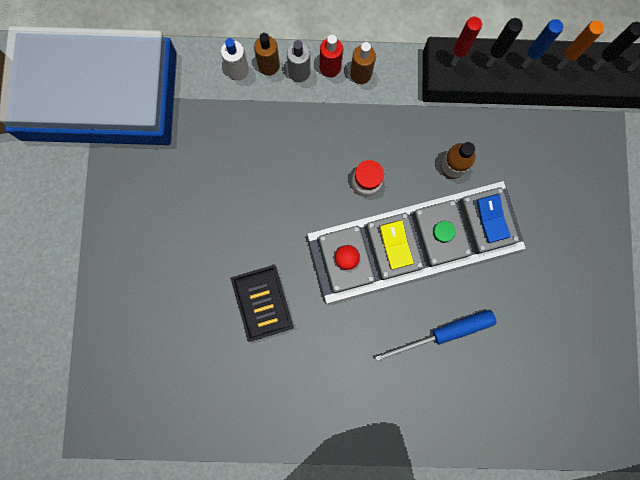

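View pics/scene0.png

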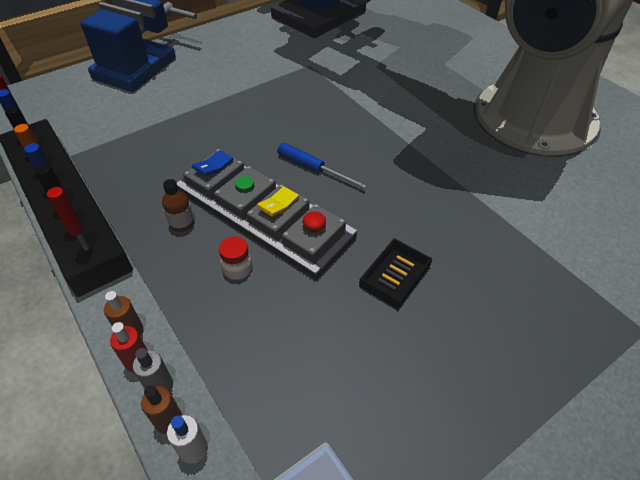

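The pictures show the order along strip y from −y to +y. In the top view, blue is at (492,215), green at (444,231), yellow at (396,245) and red at (347,257). The bottle stands behind green/blue at (460,158) and the jar at (368,177). The detections agree with this.

```bash
cat >> h.py <<'E'
from scipy.optimize import least_squares
PTS={"mains_press":(18,-112,62),"extractor_sw_press":(18,37,62),"start_top":(0,-37,55),"stop_top":(0,112,69)}
def fit(obs):
    def f(p):
        c,s=np.cos(p[2]),np.sin(p[2])
        return np.concatenate([(np.array([p[0]+c*x-s*y,p[1]+s*x+c*y])-o) for n,o in obs for x,y,_ in [PTS[n]]])
    q=least_squares(f,[612,-87,.3],loss="soft_l1",f_scale=3);return q.x,f(q.x).reshape(-1,2)
def rel(p,x,y,z):
    s=telemetry.sense();c,n=np.cos(p[2]),np.sin(p[2])
    from scipy.spatial.transform import Rotation as R
    t=np.array([p[0]+c*x-n*y,p[1]+n*x+c*y,z])
    return R.from_euler("xyz",s["tcp_rot"]).as_matrix().T@(t-s["eef_pos"])
E
python3 - <<'E'
from h import *
o=[("mains_press",(665.9,-192.6)),("mains_press",(659.7,-196.3)),("extractor_sw_press",(615.8,-49.1)),("extractor_sw_press",(622.8,-49.5)),("start_top",(621.6,-123.5)),("start_top",(624.5,-123)),("stop_top",(576.9,19.8)),("stop_top",(581.4,20.4))]
p,e=fit(o);print(p,e.round(1));print(rel(p,22,-112,120).round(1))
E
```

```text
[ 6.12325770e+02 -8.90508594e+01  2.88039601e-01] [[-4.5  1.3]
 [ 1.7  5. ]
 [ 3.3  0.6]
 [-3.7  1. ]
 [ 1.2 -1. ]
 [-1.7 -1.5]
 [ 3.6 -1.5]
 [-0.9 -2.1]]
[ 579.8 -247.4   86.2]
```

Request:
{"method": "step_arm", "body": {
  "moves": [
    [[0, 0, 0], [1, -0.42, 0], -1],
    [[0, 0, 0], [1, -0.42, 0], -1],
    [[0, 0, 0], [1, -0.42, 0], -1],
    [[0, 0, 0], [1, -0.42, 0], -1],
    [[0, 0, 0], [1, -0.42, 0], -1]
  ]
}}

```text
clock: 1.1
eef_pos: [353.1, -455.4, 206.3]
tcp_rot: [-3.141, -0.001, 0.301]
contact_force: [0.2, 0.2, -0.3]
opening: 0.144
grasp_force: 0.0
```

Request:
{"method": "step_arm", "body": {
  "moves": [
    [[0, 0, 0], [1, -0.42, 0], -1],
    [[0, 0, 0], [1, -0.42, 0], -1],
    [[0, 0, 0], [1, -0.42, 0], -1],
    [[0, 0, 0], [1, -0.42, 0], -1],
    [[0, 0, 0], [1, -0.42, 0], -1]
  ]
}}

```text
clock: 1.6
eef_pos: [519.7, -316.6, 206.3]
tcp_rot: [3.141, -0.001, 0.301]
contact_force: [-0.2, -0.6, 0.8]
opening: 0.0
grasp_force: 0.0
```

Request:
{"method": "step_arm", "body": {
  "moves": [
    [[0, 0, 0], [0.6, -0.4, 0], -1],
    [[0, 0, 0], [0.6, -0.4, 0], -1],
    [[0, 0, 0], [0.6, -0.4, 0], -1],
    [[0, 0, 0], [0.6, -0.4, 0], -1],
    [[0, 0, 0], [0.6, -0.4, 0], -1],
    [[0, 0, 0], [0.6, -0.4, 0], -1]
  ]
}}

```text
clock: 2.2
eef_pos: [607.0, -208.5, 206.0]
tcp_rot: [3.141, 0.001, 0.298]
contact_force: [0.2, -0.6, -0.3]
opening: -0.002
grasp_force: 0.0
```

```bash
python3 - <<'E'
from h import *
im=imaging.grab_frame("wrist");cv2.imwrite("pics/w1.png",im[:,:,::-1])
o=[("mains_press",(665.9,-192.6)),("mains_press",(659.7,-196.3)),("extractor_sw_press",(615.8,-49.1)),("extractor_sw_press",(622.8,-49.5)),("start_top",(621.6,-123.5)),("start_top",(624.5,-123)),("stop_top",(576.9,19.8)),("stop_top",(581.4,20.4))]
for n in PTS:
    for m in imaging.mark_of("wrist",n)[:2]:
        w=atz("wrist",m["xy"],PTS[n][2]);print(n,np.round(m["xy"]),m["conf"],w.round(1))
        if m["conf"]>.6: o+=[(n,w[:2])]*2
p,e=fit(o);print(p,e.round(1));print(rel(p,22,-112,70).round(1),telemetry.sense())
E
```

```text
mains_press [318. 123.] 0.61 [ 662.3 -190.1   62. ]
extractor_sw_press [107. 122.] 0.9 [619.7 -47.4  62. ]
start_top [218. 150.] 0.55 [ 622.4 -125.4   55. ]
start_top [104. 122.] 0.26 [617.3 -42.2  55. ]
[ 6.12684424e+02 -8.86126874e+01  2.91099271e-01] [[-3.8  1.9]
 [ 2.4  5.6]
 [ 3.5  1.1]
 [-3.5  1.5]
 [ 1.7 -0.6]
 [-1.2 -1.1]
 [ 3.6 -1.1]
 [-0.9 -1.7]
 [-0.3 -0.7]
 [-0.3 -0.7]
 [-0.4 -0.6]
 [-0.4 -0.6]]
[ 61.4  -0.7 136.3] {'clock': 2.45, 'qpos': array([-3.32606498e-01,  3.79184106e-01,  1.59453876e+00, -1.18225062e-04,
        1.16779570e+00,  9.40918417e-01]), 'qvel': array([ 0.00715316,  0.00072607, -0.00389165,  0.00058653,  0.00088009,
        0.00228142]), 'joint_efforts': array([ 7.78264774e-03, -6.25709939e+01, -3.44571018e+01, -3.72557784e-03,
        3.06224931e-03, -6.85552892e-03]), 'eef_pos': array([ 607.37973551, -208.26846447,  206.30990999]), 'tcp_rot': array([3.14146112e+00, 4.18722010e-06, 2.97317773e-01]), 'contact_force': array([0.54145889, 0.07875587, 0.3752216 ]), 'wrist_torque': array([-0.00181435,  0.05069844,  0.00056937]), 'grasp_force': 0.0, 'opening': 0.002590503713352382}
```

View pics/w1.png

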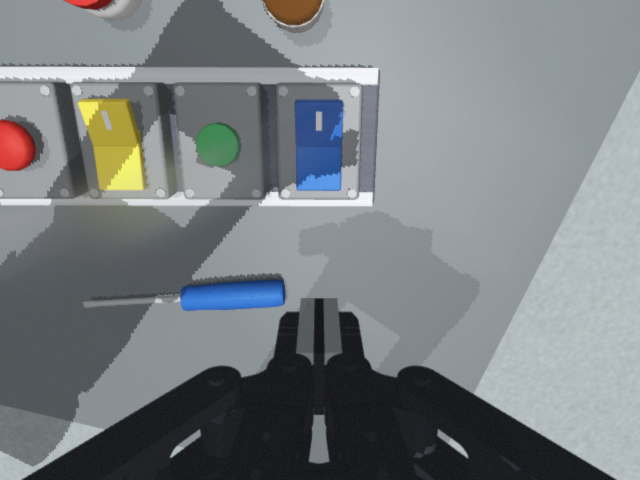

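The wrist view shows blue at (318,145), green at (218,145) and yellow at (118,145), with the shut fingertips lined up on blue. Next I'll move over the blue press point.

Request:
{"method": "step_arm", "body": {
  "moves": [
    [[0, 0, 0], [0.305, 0, 0.2], -1],
    [[0, 0, 0], [0.305, 0, 0.4], -1],
    [[0, 0, 0], [0.305, 0, 0.55], -1],
    [[0, 0, 0], [0.305, 0, 0.65], -1],
    [[0, 0, 0], [0.305, 0, 0.65], -1],
    [[0, 0, 0], [0.305, 0, 0.65], -1]
  ]
}}

```text
clock: 3.05
eef_pos: [666.3, -189.8, 76.6]
tcp_rot: [3.142, -0.0, 0.298]
contact_force: [0.8, 0.7, 0.9]
opening: 0.001
grasp_force: 0.0
```

Request:
{"method": "step_arm", "body": {
  "moves": [
    [[0, 0, 0], [0, 0, 0.03], -1],
    [[0, 0, 0], [0, 0, 0.05], -1],
    [[0, 0, 0], [0, 0, 0.07], -1],
    [[0, 0, 0], [0, 0, 0.09], -1],
    [[0, 0, 0], [0, 0, 0.1], -1],
    [[0, 0, 0], [0, 0, 0.105], -1],
    [[0, 0, 0], [0, 0, 0.105], -1]
  ]
}}

```text
clock: 3.75
eef_pos: [666.2, -189.2, 55.0]
tcp_rot: [-3.141, 0.0, 0.299]
contact_force: [0.4, -1.2, 0.4]
opening: -0.004
grasp_force: 0.0
```

Request:
{"method": "step_arm", "body": {
  "moves": [
    [[0, 0, 0], [0, 0, 0.005], -1],
    [[0, 0, 0], [0, 0, 0.01], -1],
    [[0, 0, 0], [0, 0, 0.01], -1]
  ]
}}

```text
clock: 4.05
eef_pos: [666.2, -189.3, 53.1]
tcp_rot: [-3.142, 0.0, 0.299]
contact_force: [-0.2, 0.7, -0.3]
opening: 0.003
grasp_force: 0.0
```

```bash
python3 - <<'E'
from h import *
a=imaging.grab_frame("scene")[110:250,150:350];b=imaging.grab_frame("wrist")[60:330,150:480]
cv2.imwrite("pics/c1.png",np.hstack([cv2.resize(a,(440,308)),cv2.resize(b,(352,308))])[:,:,::-1])
E
```

```text
(no output)
```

View pics/c1.png

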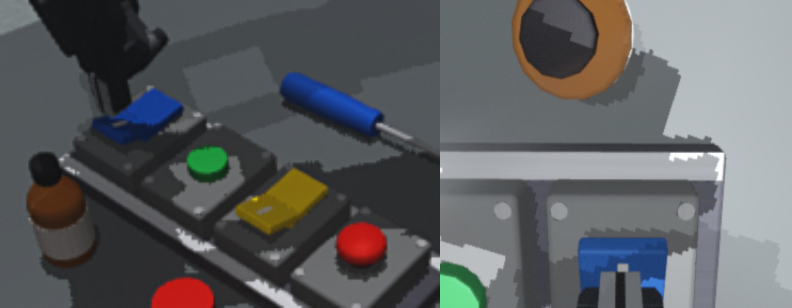

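The left crop shows the near half of blue standing up at (160,105), so the rocker has gone at least most of the way over. I'll press on until the force shows the stop.

Request:
{"method": "step_arm", "body": {
  "moves": [
    [[0, 0, 0], [0, 0, 0.005], -1],
    [[0, 0, 0], [0, 0, 0.01], -1],
    [[0, 0, 0], [0, 0, 0.01], -1]
  ]
}}

```text
clock: 4.45
eef_pos: [666.1, -189.2, 51.0]
tcp_rot: [-3.141, 0.0, 0.299]
contact_force: [0.1, -0.2, 0.6]
opening: -0.001
grasp_force: 0.0
```

Request:
{"method": "step_arm", "body": {
  "moves": [
    [[0, 0, 0], [0, 0, 0.005], -1],
    [[0, 0, 0], [0, 0, 0.01], -1],
    [[0, 0, 0], [0, 0, 0.01], -1]
  ]
}}

```text
clock: 4.75
eef_pos: [666.1, -189.2, 49.0]
tcp_rot: [-3.141, 0.0, 0.299]
contact_force: [-0.4, 0.4, 0.7]
opening: 0.001
grasp_force: 0.0
```

```bash
python3 - <<'E'
from h import *
out=[]
for cam,(r0,r1,c0,c1) in (("scene",(130,220,170,290)),("wrist",(180,330,220,420))):
    s=telemetry.sense();im=imaging.grab_frame(cam)
    c=imaging.calibration(cam);T=np.linalg.inv(c["cam_to_world"])
    q=T@np.r_[s["eef_pos"],1];u=[c["cx"]+c["fx"]*q[0]/-q[2],c["cy"]-c["fy"]*q[1]/-q[2]];print(cam,u)
    a=im[r0:r1,c0:c1];a=cv2.resize(a,(400,300),interpolation=cv2.INTER_CUBIC)
    cv2.drawMarker(a,(int((u[0]-c0)*400/(c1-c0)),int((u[1]-r0)*300/(r1-r0))),(255,0,255),0,12)
    out.append(a)
print(s["eef_pos"],s["contact_force"])
cv2.imwrite("pics/c2.png",np.hstack(out)[:,:,::-1])
E
```

```text
scene [np.float64(204.51726949831846), np.float64(171.50404376960293)]
wrist [np.float64(321.3936803613353), np.float64(289.48226655259896)]
[ 666.1509672  -189.23623629   49.06266413] [-0.40907548 -0.02452623 -0.17128317]
```

View pics/c2.png

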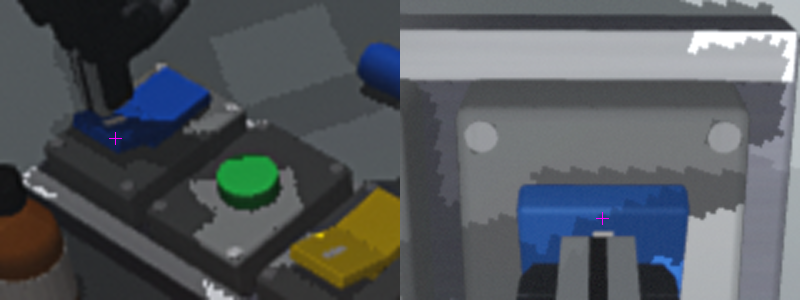

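The projected TCP mark lies about 6 px below the visible fingertips in the scene view. The tips therefore seem to be several mm above the reported TCP, and they have probably not touched yet. I'll keep going down in small steps.

Request:
{"method": "step_arm", "body": {
  "moves": [
    [[0, 0, 0], [0, 0, 0.01], -1],
    [[0, 0, 0], [0, 0, 0.02], -1],
    [[0, 0, 0], [0, 0, 0.02], -1]
  ]
}}

```text
clock: 5.15
eef_pos: [666.0, -189.2, 44.8]
tcp_rot: [-3.141, 0.0, 0.299]
contact_force: [-0.3, -0.3, 1.2]
opening: 0.005
grasp_force: 0.0
```

Request:
{"method": "step_arm", "body": {
  "moves": [
    [[0, 0, 0], [0, 0, 0.01], -1],
    [[0, 0, 0], [0, 0, 0.02], -1],
    [[0, 0, 0], [0, 0, 0.02], -1]
  ]
}}

```text
clock: 5.45
eef_pos: [666.0, -189.2, 40.7]
tcp_rot: [-3.141, 0.001, 0.299]
contact_force: [0.1, 0.2, -0.8]
opening: -0.002
grasp_force: 0.0
```

```bash
python3 - <<'E'
from h import *
a=imaging.grab_frame("scene")[130:220,170:290]
b=cv2.imread("pics/scene0.png")[130:220,170:290,::-1]
cv2.imwrite("pics/c3.png",np.hstack([cv2.resize(x,(400,300),interpolation=cv2.INTER_CUBIC) for x in (b,a)])[:,:,::-1])
E
```

```text
(no output)
```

View pics/c3.png

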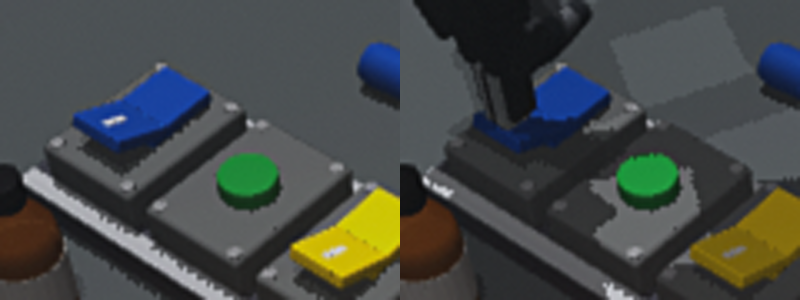

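Compared with the start, the blue rocker hasn't moved and the tips are now just above it, at about (515,125). So the true tips stand about 20 mm above the reported TCP. Continuing to contact.

Request:
{"method": "step_arm", "body": {
  "moves": [
    [[0, 0, 0], [0, 0, 0.01], -1],
    [[0, 0, 0], [0, 0, 0.02], -1],
    [[0, 0, 0], [0, 0, 0.02], -1]
  ]
}}

```text
clock: 5.8
eef_pos: [666.6, -189.3, 37.3]
tcp_rot: [3.141, -0.001, 0.299]
contact_force: [0.7, -0.5, 1.1]
opening: -0.001
grasp_force: 0.5
```

Request:
{"method": "step_arm", "body": {
  "moves": [
    [[0, 0, 0], [0, 0, 0.01], -1],
    [[0, 0, 0], [0, 0, 0.015], -1],
    [[0, 0, 0], [0, 0, 0.015], -1]
  ]
}}

```text
clock: 6.1
eef_pos: [666.4, -189.3, 34.1]
tcp_rot: [3.141, -0.0, 0.299]
contact_force: [0.5, -0.6, 1.8]
opening: 0.001
grasp_force: 0.8
```

Request:
{"method": "step_arm", "body": {
  "moves": [
    [[0, 0, 0], [0, 0, 0.008], -1],
    [[0, 0, 0], [0, 0, 0.015], -1],
    [[0, 0, 0], [0, 0, 0.015], -1]
  ]
}}

```text
clock: 6.4
eef_pos: [666.1, -189.3, 30.9]
tcp_rot: [-3.142, 0.0, 0.299]
contact_force: [0.3, -0.6, 2.8]
opening: 0.003
grasp_force: 0.9
```

Request:
{"method": "step_arm", "body": {
  "moves": [
    [[0, 0, 0], [0, 0, 0.008], -1],
    [[0, 0, 0], [0, 0, 0.01], -1],
    [[0, 0, 0], [0, 0, 0.01], -1]
  ]
}}

```text
clock: 6.7
eef_pos: [666.2, -189.2, 29.0]
tcp_rot: [-3.142, 0.0, 0.299]
contact_force: [1.7, 0.4, 2.4]
opening: -0.002
grasp_force: 1.0
```

Request:
{"method": "step_arm", "body": {
  "moves": [
    [[0, 0, 0], [0, 0, 0.008], -1],
    [[0, 0, 0], [0, 0, 0.01], -1],
    [[0, 0, 0], [0, 0, 0.01], -1]
  ]
}}

```text
clock: 7.0
eef_pos: [666.2, -189.3, 28.8]
tcp_rot: [3.142, 0.0, 0.299]
contact_force: [-3.6, 0.8, 16.0]
opening: 0.001
grasp_force: 8.3
```

Force rose to 16 N at a reading of 28.8, so blue is at its stop and the z reading is about 25 mm low. Now lift, cross to yellow and confirm blue on the way.

Request:
{"method": "step_arm", "body": {
  "moves": [
    [[0, 0, 0], [0, 0, -0.15], -1],
    [[0, 0, 0], [0, 0, -0.25], -1],
    [[0, 0, 0], [0, -0.25, -0.25], -1],
    [[0, 0, 0], [0.005, -0.5, -0.25], -1],
    [[0, 0, 0], [0.005, -0.745, -0.25], -1],
    [[0, 0, 0], [0.005, -0.745, -0.25], -1],
    [[0, 0, 0], [0.005, -0.745, -0.25], -1]
  ]
}}

```text
clock: 7.7
eef_pos: [622.4, -45.6, 76.9]
tcp_rot: [-3.141, 0.002, 0.301]
contact_force: [0.7, 0.1, 1.0]
opening: -0.002
grasp_force: 0.0
```

```bash
python3 - <<'E'
from h import *
a=imaging.grab_frame("scene")[130:250,170:330];w=imaging.grab_frame("wrist")
cv2.imwrite("pics/c4.png",np.hstack([cv2.resize(x,(400,300),interpolation=cv2.INTER_CUBIC) for x in (a,w)])[:,:,::-1]);print(telemetry.sense()["eef_pos"])
E
```

```text
[623.3017157  -47.24081056  76.98529124]
```

View pics/c4.png

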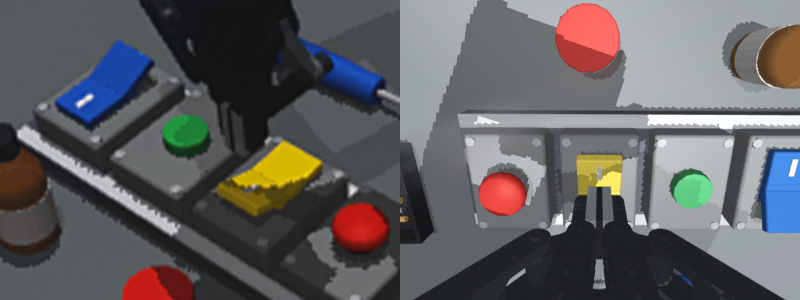

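Blue is fully over: the near half stands up at (120,65) and the white-line half lies level at (90,100). The fingers are above yellow's far half. Now press yellow.

Request:
{"method": "step_arm", "body": {
  "moves": [
    [[0, 0, 0], [0, 0, 0.1], -1],
    [[0, 0, 0], [0, 0, 0.18], -1],
    [[0, 0, 0], [0, 0, 0.2], -1],
    [[0, 0, 0], [0, 0, 0.215], -1],
    [[0, 0, 0], [0, 0, 0.23], -1],
    [[0, 0, 0], [0, 0, 0.24], -1],
    [[0, 0, 0], [0, 0, 0.245], -1],
    [[0, 0, 0], [0, 0, 0.25], -1]
  ]
}}

```text
clock: 8.6
eef_pos: [624.1, -46.8, 28.8]
tcp_rot: [3.141, -0.001, 0.299]
contact_force: [-4.6, -2.1, 23.1]
opening: 0.0
grasp_force: 11.1
```

Request:
{"method": "step_arm", "body": {
  "moves": [
    [[0, 0, 0], [0, 0, 0], -1],
    [[0, 0, 0], [0, 0, 0], -1]
  ]
}}

```text
clock: 8.8
eef_pos: [624.1, -46.8, 28.9]
tcp_rot: [3.141, -0.001, 0.299]
contact_force: [-2.2, -2.0, 13.8]
opening: 0.001
grasp_force: 6.7
```

Yellow is at its stop too: 14–23 N at the same height reading. Lift, move over green and check.

Request:
{"method": "step_arm", "body": {
  "moves": [
    [[0, 0, 0], [0, 0, -0.15], -1],
    [[0, 0, 0], [0, 0, -0.25], -1],
    [[0, 0, 0], [-0.06, 0.18, -0.25], -1],
    [[0, 0, 0], [-0.118, 0.367, -0.25], -1],
    [[0, 0, 0], [-0.118, 0.367, -0.25], -1],
    [[0, 0, 0], [-0.118, 0.367, -0.25], -1]
  ]
}}

```text
clock: 9.4
eef_pos: [621.9, -124.0, 77.0]
tcp_rot: [-3.141, 0.001, 0.297]
contact_force: [-0.1, 0.1, 0.7]
opening: -0.0
grasp_force: 0.0
```

```bash
python3 - <<'E'
from h import *
a=imaging.grab_frame("scene")[130:250,170:330];w=imaging.grab_frame("wrist")
cv2.imwrite("pics/c5.png",np.hstack([cv2.resize(x,(400,300),interpolation=cv2.INTER_CUBIC) for x in (a,w)])[:,:,::-1]);print(telemetry.sense()["eef_pos"])
E
```

```text
[ 621.95204787 -122.83284778   76.9303019 ]
```

View pics/c5.png

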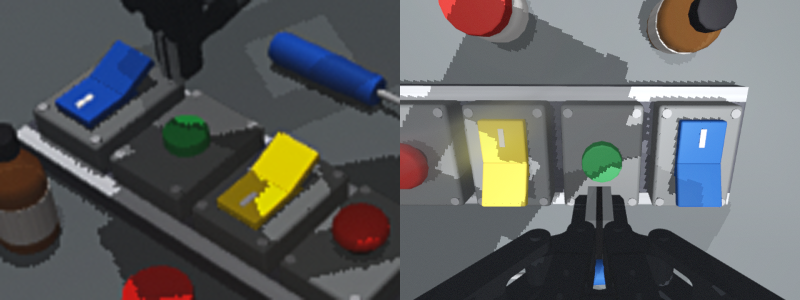

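Both rockers are over, with their near halves standing up. Green is unpressed at (602,160) in the wrist view, straight ahead of the fingers. Press it down.

Request:
{"method": "step_arm", "body": {
  "moves": [
    [[0, 0, 0], [0, 0, 0.1], -1],
    [[0, 0, 0], [0, 0, 0.19], -1],
    [[0, 0, 0], [0, 0, 0.23], -1],
    [[0, 0, 0], [0, 0, 0.245], -1],
    [[0, 0, 0], [0, 0, 0.26], -1],
    [[0, 0, 0], [0, 0, 0.27], -1],
    [[0, 0, 0], [0, 0, 0.275], -1],
    [[0, 0, 0], [0, 0, 0.275], -1]
  ]
}}

```text
clock: 10.3
eef_pos: [622.7, -123.3, 23.0]
tcp_rot: [-3.141, -0.001, 0.299]
contact_force: [-2.9, 4.5, 5.4]
opening: -0.0
grasp_force: 2.8
```

Request:
{"method": "step_arm", "body": {
  "moves": [
    [[0, 0, 0], [0, 0, 0.008], -1],
    [[0, 0, 0], [0, 0, 0.01], -1],
    [[0, 0, 0], [0, 0, 0.01], -1]
  ]
}}

```text
clock: 10.6
eef_pos: [622.7, -123.3, 22.7]
tcp_rot: [-3.141, -0.001, 0.299]
contact_force: [-8.1, 4.9, 22.6]
opening: 0.001
grasp_force: 11.3
```

Green is at its hard stop (22 N). Lift away and check.

Request:
{"method": "step_arm", "body": {
  "moves": [
    [[0, 0, 0], [0, 0, -0.15], -1],
    [[0, 0, 0], [0, 0, -0.35], -1],
    [[0, 0, 0], [0, 0, -0.6], -1],
    [[0, 0, 0], [0, 0, -0.6], -1],
    [[0, 0, 0], [0, 0, -0.6], -1],
    [[0, 0, 0], [0, 0, -0.6], -1]
  ]
}}

```text
clock: 11.2
eef_pos: [621.8, -123.7, 139.4]
tcp_rot: [-3.141, 0.001, 0.299]
contact_force: [0.8, 0.5, -0.2]
opening: -0.001
grasp_force: 0.0
```

```bash
python3 - <<'E'
from h import *
a=imaging.grab_frame("scene")[110:290,150:390];w=imaging.grab_frame("wrist")
cv2.imwrite("pics/c6.png",np.hstack([cv2.resize(x,(400,300),interpolation=cv2.INTER_CUBIC) for x in (a,w)])[:,:,::-1]);print(telemetry.sense()["eef_pos"])
E
```

```text
[ 621.43562486 -123.5808006   138.63607408]
```

View pics/c6.png

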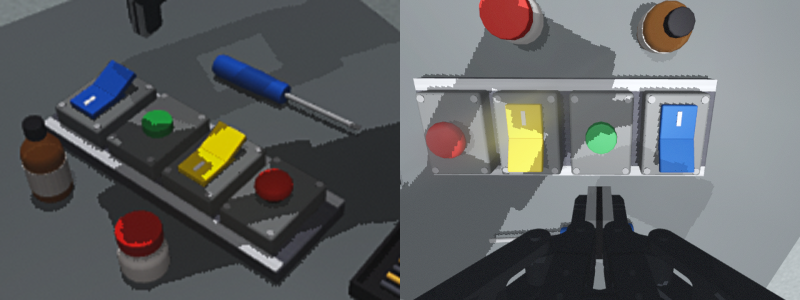

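Both rockers are on, green is back up at (157,123), red is up at (273,185), the loose things haven't moved and the arm is clear.

```bash
python3 -c "
from rig import r;print(r.sign_off())"
```

```text
the job is handed in; nothing more can be done
None
```

I pressed the blue rocker fully over, then the yellow one, then pushed the green button all the way down and let it come back up. Red was not pressed, nothing loose appears to have moved, and I handed the job in at about 11 s of the 38 s allowed, though the hand-in returned no verdict.

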